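# Snap the long pencil tin shut

## Robot

A 6-joint arm with a two-finger parallel gripper is mounted at the origin on the work surface. World frame = base frame: x ahead of the robot, y to its left, z up, the work surface at z = 0. Lengths are in mm, angles in rad, forces in N, time in s.
With the tool pointing down it reaches from about 350 to 875 mm from the base axis. Payload 4.2 kg.
Tool frame: the origin (TCP) lies on the centre line of the jaws, within the pads' length; the fingertips stand 14 mm ahead of it and the grasp point (between the pads) lies 5 mm behind it (tcp_to_tips is the distance from the TCP to the fingertips, in mm); z points along the fingers, y is the direction in which the jaws open and shut (so a half turn about z gives the same grasp; the last joint's range is limited). The gripper opens to 85 mm and grips with 20 to 120 N. Pads are 22 mm wide; open, the fingers measure 114 mm over their backs; the gripper's body (76 mm by 85 mm) begins 54 mm behind the grasp point. The pads swing forward as they close: fully open they stand 13 mm farther back than shut.
Start: joints at [1.603, 0.385, 0.008, 0, -1.194, -0.259], TCP at [140.507, 608.98, 245.312] pointing down, gripper open.
Joint ranges: [-3.14, 3.14], [-1.21, 2.06], [-1.07, 1.41], [-3.16, 2.05], [-2.99, -0.16], [-3.1, 3.1]. Speed limits (rad/s): [2.79, 2.79, 3.14, 3.14, 3.14, 3.14].

## Interface

Orientations are given as a unit quaternion [x, y, z, w].
In Python, from bench import read_state, get_image, job_done, tcp_to_tips gives the robot as it stands. The module is installed in compiled form; this text tells all that it offers.
- The arm moves only by the tool play_rows, never from a script. Its argument "targets" is a list of rows, each an object of numbers: "gripper": the gripper's target within -1 to 1 (shut at 1, half-way at 0, fully open at -1); "tx", "ty", "tz": the shift along the tool's x, y, z scaled (see below); "spin": the turn about the tool's z scaled (see below). A call has 1 to 12 rows; each row is the pose to reach, as a shift and turn from the pose commanded when the call began, along the tool's axes at that moment; what a row does not reach only later rows make up. The controller multiplies each number of a shift by 0.25 m and each number of a turn by pi/4 rad. A row lasts 1/8 s, in which the tool goes at most 62.5 mm and 10.7 degrees, less where a joint would pass 70% of its speed; a pose out of reach is approached as far as the arm can. A call with a number of a shift or a turn outside -1 to 1 is refused whole. A call with a gripper value outside its range is refused whole. The fingers move at their own pace and stop on an object; the grip force is fixed at half the most. Time passes only in rows, so rows that repeat a pose let the fingers close. It gives the time, the measured TCP pose, the force and the opening at its end, in the units of the state.
- read_state(): the state, without advancing time (a new reading comes with each control period).
- get_image(name): name is "scene" or "top" or "wrist"; returns a dict with "frame" (480x640x3 uint8, red, green, blue), "depth" (480x640 float32, mm along the optical axis (not along the pixel's ray), 0 where there is no reading), "mtx" (3x3 intrinsics, pixels), "world_to_cam" (4x4, takes a point from world to camera coordinates). Camera axes: x right, y up, looking along -z (the intrinsics and any distortion apply to the point x, -y, -z); pixel columns grow to the right and rows downward; lengths in mm; the calibration is good to about 2 mm. A picture is of the moment at which its call begins.
- job_done(): hands the job in, once; it reports no verdict.
The state is a dict: "clock": time; "joints": joint angles; "joint_vel": joint speeds; "joint_efforts": joint torques, N m; "position": TCP position; "ee_rot": TCP orientation; "contact_force": force on the tool from outside, world axes, zero at the start; "wrist_torque": the same for the moment, N m; "gripper_width": finger opening in mm.
Only numpy, scipy, OpenCV 4.12 (cv2) and the standard library are available. Lean on these libraries where they do the work, as an engineer would, in place of code of your own. Each camera call takes 0.05 s, during which the arm holds its last target.

## Task

Shut the long pencil tin: press the free edge of its half-open lid straight down, past the spring catch, until it clicks and the lid stays flat by itself. Leave the small square clip tin next to it standing open, without pushing its lid down.

Things in the scene. Friction and masses are not known exactly. Their poses are not given: they have to be found in the camera images.
- case: The long pencil tin: dark grey steel, 90 mm (its x) by 180 mm (its y), 35 mm high, fixed to the table in a loose row with the square tin and a steel bowl, in any order, turned up to 0.6 rad either way. Origin: centre of its underside. Its lid is hinged along the long side at its -x, towards the robot (hinge line 45 mm from the origin, 36 mm up); the free edge with the catch is the long side at +x.
- case_edge (a point): Press point on the long tin's lid, moving with it: on the upper face, mid-length, 88 mm from the hinge line. A 34 mm wide tab with the catch's hook under it ends 17 mm farther out; elsewhere the lid ends 5 mm farther out. Lid 4 mm thick. Shut, the point is 40 mm above the table, 43 mm from the tin's origin along its +x. Axes: x from hinge to free edge, z out of the upper face.
- case_lid (a joint): Opening angle of the long tin's lid, rad: 0 = flat shut and latched; starts at 0.3 to 0.42. A weak spring lifts it, so let go too early it rises again. The hook meets the catch at about 0.12, passes it at about 0.05, then the catch pulls the lid to 0. Pressing at the press point takes 1 to 2 N at first, 10 to 15 N at the catch.
- clipbox_lid (a joint): Opening angle of the square clip tin's lid, rad, likewise 0 = shut; starts at 0.3 to 0.42 and is to stay open. The square tin is of the same make, 90 by 90 mm and 35 mm high, hinged on the side towards the robot, its centre 0.18 to 0.56 m to the left or right of the long one; a steel bowl (130 mm wide, 50 mm high) stands in the row too.
Not all that is in view belongs to the job. What is shaped like the case but yellow is not meant.

How it is judged:
By the outcome, as a careful person would: the job done as asked, in the order asked, and still so for the second after the job is handed in, with the robot touching nothing.
It also fails if it takes over 26 s, if anything falls off the work surface, if the arm or the gripper's body presses on something with over 40 N, if the wrist force passes 120 N, or if a joint passes its speed limit or range.

## Working session

There is one attempt and no reset: what is moved stays moved. The work goes in short steps, Python scripts to look and compute and a tool call to move; the robot and the scene stay as the last step left them, time stands still between calls to the robot, and variables do not carry over. Pictures are saved under pics/ and viewed, and the job is handed in when it is done.

Besides the shell and the picture viewer there is one more tool, called after "Emit:" as a command line: name --argument value ..., lists and objects as JSON in quotes. play_rows: Moves the arm, as the interface text tells. Its arguments: {"type":"object","properties":{"targets":{"type":"array","items":{"type":"object","properties":{"gripper":{"type":"number"},"tx":{"type":"number","minimum":-1,"maximum":1},"ty":{"type":"number","minimum":-1,"maximum":1},"tz":{"type":"number","minimum":-1,"maximum":1},"spin":{"type":"number","minimum":-1,"maximum":1}}}}},"required":["targets"]}

```bash
mkdir -p pics; python3 - <<'E'
from bench import *
import cv2,pickle
s=read_state(); print(s)
for n in ("scene","top"):
    d=get_image(n); pickle.dump(d,open(n+".pkl","wb")); cv2.imwrite(f"pics/{n}0.png",d["frame"][:,:,::-1]); print(n,d["mtx"],d["world_to_cam"])
E
```

```text
{'clock': 0.0, 'joints': array([ 1.60260796e+00,  3.85529127e-01,  6.60613187e-03, -5.10841773e-04,
       -1.19399133e+00, -2.58596005e-01]), 'joint_vel': array([ 9.79287552e-04, -6.65788415e-04, -6.80805146e-05, -1.03123904e-03,
        5.38038035e-04,  3.33239783e-05]), 'joint_efforts': array([-3.06485790e-04, -3.92287946e+01,  1.88401240e+01,  4.18623179e+00,
       -4.62168930e-03, -3.21760709e-06]), 'position': array([140.38368541, 608.4512339 , 244.22864281]), 'ee_rot': array([ 9.93566739e-01, -1.13242909e-01, -8.16731790e-05,  1.08220359e-03]), 'contact_force': array([ 0.22029447, -0.45525229, -0.1898992 ]), 'wrist_torque': array([ 0.03704785,  0.0034016 , -0.03047714]), 'gripper_width': 85.14293729286743}
scene [[601.39310749   0.         331.33029124]
 [  0.         601.39310749 245.66128284]
 [  0.           0.           1.        ]] [[-5.81616964e-01  8.13440462e-01  6.02682721e-03  2.46260459e+02]
 [-4.49119449e-01 -3.27283961e-01  8.31370513e-01  1.69455887e+02]
 [ 6.78242898e-01  4.80832428e-01  5.55685835e-01 -1.42180058e+03]
 [ 0.00000000e+00  0.00000000e+00  0.00000000e+00  1.00000000e+00]]
top [[595.42966731   0.         313.61100372]
 [  0.         595.42966731 241.20928286]
 [  0.           0.           1.        ]] [[-9.22420970e-03 -9.99616532e-01 -2.61094377e-02  2.47386816e+01]
 [ 9.96351704e-01 -1.14031846e-02  8.45768788e-02 -4.70664613e+02]
 [-8.48421770e-02 -2.52340279e-02  9.96074821e-01 -1.12306889e+03]
 [ 0.00000000e+00  0.00000000e+00  0.00000000e+00  1.00000000e+00]]
```

View pics/scene0.png

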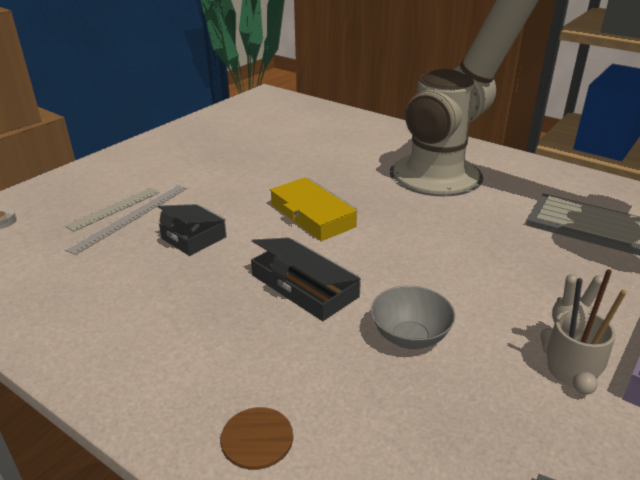

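View pics/top0.png

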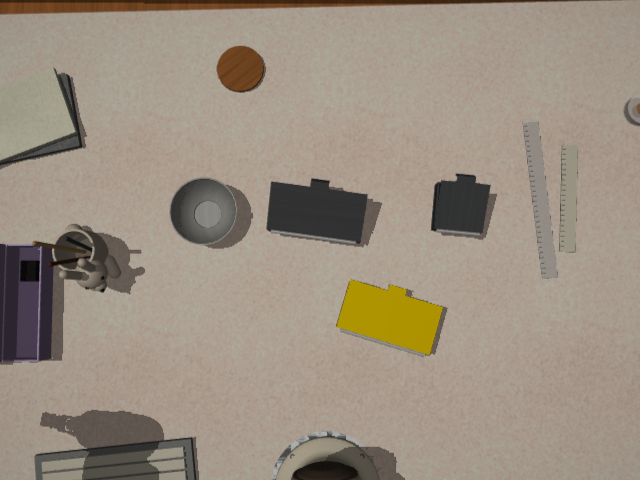

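The top view shows the long tin at about (317,211), with its tab at (320,183). The square tin is at (461,206), the bowl at (204,211) and the yellow decoy at (390,318). The arm is out of the way. Next I measure the lid.

```bash
cat > h.py <<'E'
import numpy as np,cv2,pickle
def world(d):
    K=d["mtx"];Z=d["depth"].astype(float);v,u=np.mgrid[:480,:640]
    P=np.stack([(u-K[0,2])/K[0,0]*Z,-(v-K[1,2])/K[1,1]*Z,-Z,np.ones_like(Z)],-1)
    return (P@np.linalg.inv(d["world_to_cam"]).T)[...,:3]
E
python3 - <<'E'
from h import *
d=pickle.load(open("top.pkl","rb"));W=world(d)
f=d["frame"].astype(int);print("table z",np.median(W[100:160,280:420,2]))
for nm,(r0,r1,c0,c1) in dict(long=(172,250,255,385),sq=(165,245,420,500)).items():
    m=np.zeros((480,640),np.uint8);m[r0:r1,c0:c1]=((f.max(2)<75)&(W[...,2]>30))[r0:r1,c0:c1]
    n,l,st,_=cv2.connectedComponentsWithStats(m); k=1+st[1:,4].argmax();m=(l==k)
    print(nm,st[k])
    P=W[m];c=np.median(P,0)
    for _ in range(5):
        A=np.c_[P[:,:2],np.ones(len(P))];q=np.linalg.lstsq(A,P[:,2],rcond=None)[0];r=P[:,2]-A@q;P=P[abs(r)<4]
    g=q[:2];print("plane slope",g,"angle",np.arctan(np.hypot(*g)),"dir",np.arctan2(g[1],g[0]),"rms",r.std(),len(P))
    # body outline of lid
    e=cv2.erode(m.astype(np.uint8),np.ones((1,1)))
    rect=cv2.minAreaRect(P[:,:2].astype(np.float32));print(rect);print(np.round(cv2.boxPoints(rect)))
    # tab removed: opening
    mo=cv2.morphologyEx(m.astype(np.uint8),cv2.MORPH_OPEN,np.ones((25,25)))>0
    Q=W[mo&(W[...,2]>30)];rect=cv2.minAreaRect(Q[:,:2].astype(np.float32));b=cv2.boxPoints(rect);print("lid",rect);
    for p in b: print(np.round(p),"z",round(float(p@g+q[2]),1))
    t=m&~cv2.dilate(mo.astype(np.uint8),np.ones((3,3))).astype(bool);T=W[t];print("tab",len(T),T.mean(0),T.min(0),T.max(0))
# bowl & overall heights
r=W[170:255,160:245];k=r[...,2]>35;print("bowl",r[k].min(0),r[k].max(0))
E
```

```text
table z -0.6843823243135603
long [ 267  179  100   64 4687]
plane slope [-0.12571398 -0.02381262] angle 0.1272579425709641 dir -2.954391518689075 rms 1.4948864990080457 353
((529.5553588867188, 13.536109924316406), (178.16847229003906, 13.042957305908203), 85.54034423828125)
[[516. -75.]
 [529. -76.]
 [543. 102.]
 [530. 103.]]
lid ((474.66485595703125, 21.95056915283203), (179.25119018554688, 189.3966064453125), 81.00550079345703)
[367. -52.] z 81.6
[554. -81.] z 58.8
[582.  96.] z 51.1
[395. 125.] z 73.9
tab 190 [549.63987383  -0.81328073  78.32221567] [373.89207488 -78.89089252  35.36247202] [ 583.9437105   107.47785756 1159.11389816]
sq [ 434  174   56   60 2591]
plane slope [0.03937985 0.46448056] angle 0.4362002825265893 dir 1.4862160427308584 rms 1.5660613344384906 208
((528.0787963867188, -259.76519775390625), (115.36164093017578, 12.237174987792969), 35.06952667236328)
[[ 477. -288.]
 [ 484. -298.]
 [ 579. -232.]
 [ 572. -222.]]
lid ((486.6302795410156, -146.39010620117188), (109.64369201660156, 338.15216064453125), 21.401691436767578)
[374.  -9.] z 166.8
[ 497. -324.] z 25.4
[ 599. -284.] z 48.0
[476.  31.] z 189.4
tab 252 [ 554.30010274 -246.62340214   66.47692288] [ 373.89207488 -304.52654033   30.14483324] [ 590.25907403   -8.97743198 1159.11389816]
bowl [373.89207488  -8.97743198  35.01091952] [ 591.93906877  292.79182783 1159.11389816]
```

```bash
python3 - <<'E'
from h import *
d=pickle.load(open("top.pkl","rb"));W=world(d);D=d["depth"]
f=d["frame"].astype(int)
rng=np.random.default_rng(0)
for nm,(r0,r1,c0,c1) in dict(long=(172,250,255,385),sq=(165,245,420,500)).items():
    m=np.zeros((480,640),bool);m[r0:r1,c0:c1]=((f.max(2)<75)&(D>0)&(W[...,2]>30)&(W[...,2]<110))[r0:r1,c0:c1]
    print(nm,m.sum(),"invalid",(D[r0:r1,c0:c1]==0).sum())
    P=W[m];best=0
    for _ in range(500):
        a=P[rng.choice(len(P),3,replace=False)];
        try:q=np.linalg.solve(np.c_[a[:,:2],np.ones(3)],a[:,2])
        except Exception: continue
        i=abs(P[:,2]-np.c_[P[:,:2],np.ones(len(P))]@q)<3
        if i.sum()>best:best=i.sum();I=i
    Q=P[I];q=np.linalg.lstsq(np.c_[Q[:,:2],np.ones(len(Q))],Q[:,2],rcond=None)[0];g=q[:2]
    print("inl",best,"angle",np.arctan(np.hypot(*g)),"yaw",np.arctan2(g[1],g[0]))
    # colour mask outline onto lid plane by rays
    K=d["mtx"];M=np.linalg.inv(d["world_to_cam"]);o=M[:3,3]
    mm=np.zeros((480,640),np.uint8);mm[r0:r1,c0:c1]=(f.max(2)<75)[r0:r1,c0:c1]
    for row in range(r0,r1,4): print(row,"".join("%3d "%x for x in f[row,c0:c1:6].max(1)))
    def cast(u,v):
        r=M[:3,:3]@np.array([(u-K[0,2])/K[0,0],-(v-K[1,2])/K[1,1],-1]);n=np.array([g[0],g[1],-1]);t=-(n@o+q[2])/(n@r);return o+t*r
    print("q",q); pickle.dump(q,open(nm+"_q.pkl","wb"))
    for (u,v) in (dict(long=[(272,182),(367,194),(320,180),(310,181),(329,181),(268,231),(361,242)],sq=[(434,180),(490,184),(466,175),(433,231),(483,236)])[nm]): print((u,v),cast(u,v).round(1))
sub=d["frame"][160:250,160:510,::-1];cv2.imwrite("pics/crop.png",cv2.resize(sub,(770,198)))
cv2.imwrite("pics/crop1.png",np.clip(cv2.resize(d["frame"][165:255,250:390,::-1],(784,504),interpolation=cv2.INTER_NEAREST)*2.0,0,255))
E
```

```text
long 4660 invalid 55
inl 3820 angle 0.3901006207838245 yaw -0.15552132059518162
172 173 174 174 174 173 174 171 171 165 173 174 174 172 171 173 171 173 173 173 173 173 171 
176 173 173 173 172 174 173 173 169 173 169 171 171 170 174 166 172 172 170 173 172 171 173 
180 166 174 174 172 173 173 174 173 172 174  32  30 115 173 174 172 173 170 173 174 173 171 
184 174 173 172  50  49  51  61 153 174 174  50  51  50 168 173 174 174 169 174 174 169 173 
188 173 174 174  49  51  51  51  50  50  50  50  50  51  99  97 174 167 174 174 169 172 174 
192 174 174 172  49  49  50  49  49  50  50  51  51  50  50  50  55  84 152 174 174 174 174 
196 174 170 173  50  50  51  48  48  50  50  50  49  50  50  51  51  51  50  51 174 171 173 
200 174 174 174  48  50  49  51  51  51  50  49  47  49  49  50  48  50  51  51  97 174 173 
204 173 171 173  50  51  50  49  49  50  51  50  48  49  50  51  49  48  48  49 101  99 101 
208 173 173 174  48  51  50  51  49  50  49  50  49  51  50  50  49  50  50  51 103 101 169 
212 173 174 164  49  48  50  49  49  47  50  50  51  50  50  52  50  50  50  49 103  98 17
[... 2046 characters left out ...]
74 173  40  49  51  51  51  51  52  51  51 103 173 173 
225 172 173  32  49  53  52  51  50  51  48  50  99 172 171 
229 174 174  24 109  77  56  51  51  49  48  50 103 172 172 
233 173 174 174 173  83  88 106 121 137 140  71  94 170 172 
237 174 173 173 173 171 174 172 172 128 104  99 169 172 173 
241 174 173 174 173 174 173 173 173 173 173 173 173 172 172 
q [ 3.91017951e-01 -3.09985944e-02 -1.58500354e+02]
(434, 180) [ 576.7 -203.7   73.3]
(490, 184) [ 567.9 -305.7   73. ]
(466, 175) [ 584.2 -261.3   78. ]
(433, 231) [ 486.1 -205.6   38. ]
(483, 236) [ 475.7 -299.1   36.8][ WARN:0@0.185] global loadsave.cpp:1063 imwrite_ Unsupported depth image for selected encoder is fallbacked to CV_8U.
```

View pics/crop1.png

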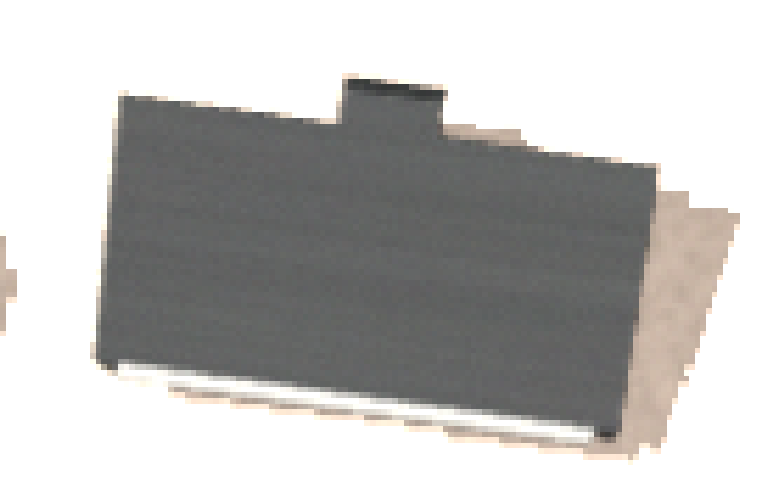

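```bash
python3 -c "
from bench import tcp_to_tips as t
print(t() if callable(t) else t)"
```

```text
14.0
```

Emit:
play_rows --targets '[{"gripper": 1,"tx": 0.12,"ty": 0.11},{"gripper": 1,"tx": 0.3,"ty": 0.27},{"gripper": 1,"tx": 0.48,"ty": 0.43},{"gripper": 1,"tx": 0.66,"ty": 0.59},{"gripper": 1,"tx": 0.73,"ty": 0.655}]'

```text
invalid input
```

Emit:
play_rows --targets '[{"gripper": 1,"tx": 0.12,"ty": 0.11,"tz": 0,"spin": 0},{"gripper": 1,"tx": 0.3,"ty": 0.27,"tz": 0,"spin": 0},{"gripper": 1,"tx": 0.48,"ty": 0.43,"tz": 0,"spin": 0},{"gripper": 1,"tx": 0.66,"ty": 0.59,"tz": 0,"spin": 0},{"gripper": 1,"tx": 0.73,"ty": 0.655,"tz": 0,"spin": 0}]'

```text
clock: 0.72
position: [282.5, 405.5, 245.2]
ee_rot: [0.993, -0.114, -0.0, 0.0]
contact_force: [-0.3, 0.1, -0.1]
gripper_width: -0.0
```

Emit:
play_rows --targets '[{"gripper": 1,"tx": 0.15,"ty": 0.13,"tz": 0,"spin": 0},{"gripper": 1,"tx": 0.32,"ty": 0.29,"tz": 0,"spin": 0},{"gripper": 1,"tx": 0.49,"ty": 0.44,"tz": 0,"spin": 0},{"gripper": 1,"tx": 0.66,"ty": 0.59,"tz": 0,"spin": 0},{"gripper": 1,"tx": 0.73,"ty": 0.655,"tz": 0,"spin": 0}]'

```text
clock: 1.35
position: [423.3, 205.4, 245.0]
ee_rot: [0.993, -0.115, -0.0, 0.0]
contact_force: [-0.2, 0.3, 0.1]
gripper_width: 0.1
```

Emit:
play_rows --targets '[{"gripper": 1,"tx": 0.15,"ty": 0.13,"tz": 0.08,"spin": -0.03},{"gripper": 1,"tx": 0.32,"ty": 0.29,"tz": 0.18,"spin": -0.06},{"gripper": 1,"tx": 0.48,"ty": 0.43,"tz": 0.28,"spin": -0.09},{"gripper": 1,"tx": 0.62,"ty": 0.56,"tz": 0.38,"spin": -0.11},{"gripper": 1,"tx": 0.7,"ty": 0.63,"tz": 0.44,"spin": -0.11},{"gripper": 1,"tx": 0.73,"ty": 0.655,"tz": 0.44,"spin": -0.11},{"gripper": 1,"tx": 0.73,"ty": 0.655,"tz": 0.44,"spin": -0.11},{"gripper": 1,"tx": 0.73,"ty": 0.655,"tz": 0.44,"spin": -0.11}]'

```text
clock: 2.35
position: [563.5, 8.1, 136.2]
ee_rot: [0.998, -0.07, 0.001, -0.0]
contact_force: [-0.2, 1.0, -0.2]
gripper_width: 0.0
```

```bash
python3 - <<'E'
from bench import *
import cv2
s=read_state(); print(s["clock"],s["position"],s["ee_rot"],s["contact_force"])
d=get_image("scene"); cv2.imwrite("pics/scene1.png",d["frame"][:,:,::-1])
E
```

```text
2.35 [563.4620777    8.07089588 136.17012915] [ 9.97573478e-01 -6.96179541e-02  6.35462231e-04 -3.04529338e-04] [-0.2488794   0.95051591 -0.21415284]
```

View pics/scene1.png

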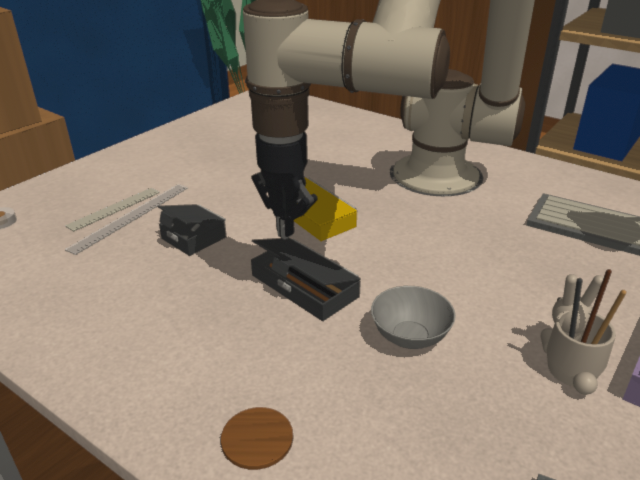

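The shut fingers, at about (287,232), hang above the tab edge of the long lid. Now I press straight down, easing off near the catch.

Emit:
play_rows --targets '[{"gripper": 1,"tx": 0.008,"ty": 0,"tz": 0.08,"spin": 0},{"gripper": 1,"tx": 0.008,"ty": 0,"tz": 0.15,"spin": 0},{"gripper": 1,"tx": 0.008,"ty": 0,"tz": 0.19,"spin": 0},{"gripper": 1,"tx": 0.008,"ty": 0,"tz": 0.22,"spin": 0},{"gripper": 1,"tx": 0.008,"ty": 0,"tz": 0.25,"spin": 0},{"gripper": 1,"tx": 0.008,"ty": 0,"tz": 0.27,"spin": 0},{"gripper": 1,"tx": 0.008,"ty": 0,"tz": 0.28,"spin": 0}]'

```text
clock: 3.28
position: [565.9, 7.0, 65.4]
ee_rot: [0.998, -0.07, 0.0, -0.0]
contact_force: [1.1, 0.2, 1.1]
gripper_width: -0.1
```

Emit:
play_rows --targets '[{"gripper": 1,"tx": 0,"ty": 0,"tz": 0.01,"spin": 0},{"gripper": 1,"tx": 0,"ty": 0,"tz": 0.02,"spin": 0},{"gripper": 1,"tx": 0,"ty": 0,"tz": 0.03,"spin": 0},{"gripper": 1,"tx": 0,"ty": 0,"tz": 0.036,"spin": 0},{"gripper": 1,"tx": 0,"ty": 0,"tz": 0.036,"spin": 0}]'

```text
clock: 3.9
position: [566.8, 6.9, 58.4]
ee_rot: [0.998, -0.07, 0.002, -0.0]
contact_force: [-1.4, -0.3, 9.5]
gripper_width: -0.6
```

Emit:
play_rows --targets '[{"gripper": 1,"tx": 0,"ty": 0,"tz": 0.006,"spin": 0},{"gripper": 1,"tx": 0,"ty": 0,"tz": 0.012,"spin": 0},{"gripper": 1,"tx": 0,"ty": 0,"tz": 0.018,"spin": 0},{"gripper": 1,"tx": 0,"ty": 0,"tz": 0.018,"spin": 0}]'

```text
clock: 4.4
position: [566.7, 7.0, 53.6]
ee_rot: [0.998, -0.07, 0.001, -0.0]
contact_force: [-0.7, -0.1, 10.5]
gripper_width: 0.1
```

Emit:
play_rows --targets '[{"gripper": 1,"tx": 0,"ty": 0,"tz": 0.004,"spin": 0},{"gripper": 1,"tx": 0,"ty": 0,"tz": 0.008,"spin": 0},{"gripper": 1,"tx": 0,"ty": 0,"tz": 0.008,"spin": 0}]'

```text
clock: 4.78
position: [566.7, 7.0, 53.4]
ee_rot: [0.998, -0.069, 0.002, 0.0]
contact_force: [-4.0, -0.2, 21.8]
gripper_width: -0.0
```

The force climbs with no further travel, so the lid has reached its stop. I lift off and check.

Emit:
play_rows --targets '[{"gripper": 1,"tx": 0,"ty": 0,"tz": -0.05,"spin": 0},{"gripper": 1,"tx": 0,"ty": 0,"tz": -0.15,"spin": 0},{"gripper": 1,"tx": 0,"ty": 0,"tz": -0.35,"spin": 0},{"gripper": 1,"tx": -0.2,"ty": 0,"tz": -0.55,"spin": 0},{"gripper": 1,"tx": -0.4,"ty": 0,"tz": -0.6,"spin": 0},{"gripper": 1,"tx": -0.5,"ty": 0,"tz": -0.6,"spin": 0},{"gripper": 1,"tx": -0.5,"ty": 0,"tz": -0.6,"spin": 0},{"gripper": 1,"tx": -0.5,"ty": 0,"tz": -0.6,"spin": 0}]'

```text
clock: 5.78
position: [442.0, 24.5, 199.5]
ee_rot: [0.998, -0.07, -0.0, 0.0]
contact_force: [0.2, -0.7, 0.1]
gripper_width: 0.4
```

```bash
python3 - <<'E'
from bench import *
from h import *
s=read_state(); print(s["clock"],s["position"],s["contact_force"])
d=get_image("scene"); cv2.imwrite("pics/scene2.png",d["frame"][:,:,::-1])
W=world(d);f=d["frame"].astype(int);D=d["depth"]
for n,(x0,x1,y0,y1) in dict(long=(470,590,-90,110),sq=(470,590,-310,-195)).items():
    k=(D>0)&(f.max(2)<90)&(W[...,0]>x0)&(W[...,0]<x1)&(W[...,1]>y0)&(W[...,1]<y1)&(W[...,2]>5)&(W[...,2]<110)
    print(n,k.sum(),np.percentile(W[k][:,2],[50,90,99]))
E
```

```text
5.775 [442.04622748  24.4584761  199.5400403 ] [ 0.18109717 -0.74201974  0.05024441]
long 4937 [40.44437571 42.25961861 43.61088915]
sq 2134 [33.21101263 70.6745651  77.21359884]
```

View pics/scene2.png

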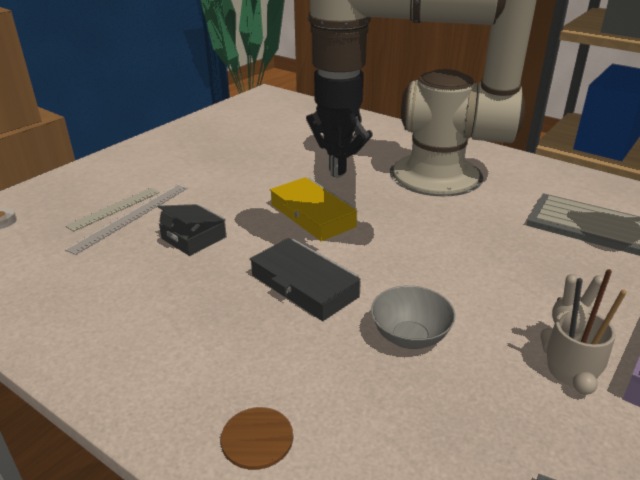

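The long tin at (305,275) is flat shut with the arm off it. The square tin at (192,225) still stands open, and the bowl and yellow tin haven't moved.

```bash
python3 -c "
from bench import *
print(job_done())"
```

```text
the job is handed in; nothing more can be done
None
```

The long pencil tin is shut and its lid stays flat by itself. I pressed the free edge straight down with the closed fingers. The force was about 10 N at the catch, and the press ended at 22 N against the stop, with no further travel.

After lifting clear, the last checks at about 5.8 s showed:
- **Long tin:** the lid top is level at about 40 mm (highest readings 43.6 mm), and the wrist force is about zero.
- **Square clip tin:** its lid still stands open, with the edge at about 77 mm, close to the 73–78 mm I measured at the start. I did not touch it.
- **Surroundings:** the bowl and the yellow tin look unmoved in the picture.

One move call was refused because a row left out some fields. It caused no motion, and no other check failed or disagreed.

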